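# Unclip the charged battery pack and rack it

### The arm

A 6-joint arm with a two-finger parallel gripper is mounted at the origin on the work surface. World frame = base frame: x ahead of the robot, y to its left, z up, the work surface at z = 0. Lengths are in m, angles in rad, forces in N, time in s.
With the tool pointing down it reaches from about 0.325 to 0.875 m from the base axis. Payload 4.4 kg.
Tool frame: the origin (TCP) lies at the very end of the fingers, on their centre line; the grasp point (between the pads) lies 19 mm behind it; z points along the fingers, y is the line along which they close (so a half turn about z gives the same grasp; the last joint's range is limited). The gripper opens to 85 mm and grips with 20 to 120 N. Pads are 22 mm wide; open, the fingers measure 114 mm over their backs; the gripper's body (76 mm by 85 mm) begins 54 mm behind the grasp point. The pads swing forward as they close: fully open they stand 13 mm farther back than shut.
Start: joints at [0.955, 0.207, 1.542, -0, 1.393, -0.15], TCP at [0.258, 0.514, 0.231] pointing down, gripper open.
Joint ranges: [-2.73, 2.73], [-0.86, 2.22], [0.23, 2.46], [-1.11, 4.25], [0.08, 2.63], [-2.82, 2.82]. Speed limits (rad/s): [2.79, 2.79, 3.14, 3.14, 3.14, 3.14].

### API

Orientations are given as a 3x3 rotation matrix whose columns are the frame's x, y, z axes.
In Python, from plant import arm, eyes gives the robot as it stands. The module is installed in compiled form; this text tells all that it offers.
- The arm moves only by the tool jog_arm, never from a script. Its argument "commands" is a list of rows, each an object with "dp": the shift along the tool's x, y, z each as a share of 0.4 m, from -1 to 1, a list of three; "rot": the turn, a rotation vector about the tool's x, y, z each as a share of 2 pi rad, from -1 to 1, a list of three. In form: [{"dp": [x, y, z], "rot": [wx, wy, wz]}, ...]. A call has 1 to 20 rows; each row is the pose to reach, as a shift and turn from the pose commanded when the call began, along the tool's axes at that moment, turning the shorter way round; what a row does not reach only later rows make up. A row lasts 1/8 s, in which the tool goes at most 62.5 mm and 10.7 degrees, less where a joint would pass 70% of its speed; a pose out of reach is approached as far as the arm can. A call with a number of a shift or a turn outside -1 to 1 is refused whole. A call with a gripper value outside its range is refused whole. "fingers" is the closure in counts, from 0 (fully open) to 255 (shut), set as the call begins (left out, the last holds). The fingers move at their own pace and stop on an object; "squeeze" is the grip in N (left out, the last holds). Time passes only in rows, so rows that repeat a pose let the fingers close. It gives the time, the measured TCP pose, the force, the opening and the grip force at its end, in the units of the state.
- arm.get_obs(): the state, without advancing time (a new reading comes with each control period).
- eyes.read_camera(name): name is "side" or "top"; returns a dict with "img" (480x640x3 uint8, blue, green, red), "fx", "fy", "cx", "cy" (pixels), "rvec" (rotation vector, rad) and "tvec" (3), from world to camera coordinates, as OpenCV has them. Camera axes: x right, y down, z forward; pixel columns grow to the right and rows downward; lengths in m; the calibration is good to about 2 mm. A picture is of the moment at which its call begins. There is no depth.
- arm.sign_off(): hands the job in; it is judged then, once.
The state is a dict: "clock": time; "q": joint angles; "qvel": joint speeds; "joint_efforts": joint torques, N m; "tcp_pos": TCP position; "eef_rot": TCP orientation; "contact_force": force on the tool from outside, world axes, zero at the start; "moment": the same for the moment, N m; "opening": finger opening in m; "grip_force": force on a finger pad.
Only numpy, scipy, OpenCV 4.12 (cv2) and the standard library are available. Lean on these libraries where they do the work, as an engineer would, in place of code of your own. Each camera call takes 0.05 s, during which the arm holds its last target. There are 200 camera calls.

### The job

In the pottery, the battery pack in the charger is charged: squeeze its two side buttons together and lift it out, and stand it upright on the wooden ware board and let go. Then take it the other way, across its plain ends, and set it gently, stem down and fully home, in the empty cradle of the three plywood ones. Never drop it, and leave the other packs, the pot, bottles, jar, brush pot and mallet as they are.

Things in the scene. Friction and masses are not known exactly. Their poses are not given: they have to be found in the camera images.
- pack_center (a point): Centre of the black battery pack in the charger, 45 mm above its underside, z up. 90 mm tall, 0.2 to 0.4 kg. Stem 42 (x) by 36 (y) mm below; head 60 (x) by 50 (y) mm from 45 to 90 mm above the underside. Its plain ends face +x and -x, 60 mm apart: the grasp for the cradle. Release buttons on the y faces: 64 mm over both, 54 mm pressed. It stands by itself on its stem.
- button_left (a point): Middle of the outer face of the grey release button on the pack's +y side, 7 mm proud of the head, 23 mm above the pack's centre; the button is 30 mm long (x) and 26 mm high (z). A catch nose below it, 29 to 36 mm above the underside, moves with it, up to 24 mm from the pack's axis.
- button_right (a point): The same on the pack's -y side.
- pack_left (a joint): Travel in m of the +y button: 0 sprung out, 0.005 fully pressed in. Spring 2.4 N at rest, 5.4 N fully in. While it is under 0.0035 its nose hooks under the charger's lip and holds the pack; both must be pressed further than that while the pack is lifted the first 25 mm.
- pack_right (a joint): The same for the -y button.
- charger_well (a point): Middle of the charger's well floor, 10 mm above the bench, where the stem stands; the pack starts with the charger's axes. Charger: fixed, grey, 54 mm tall, 66 mm wide (y = -33 to 33 mm), x = -30 to 80 mm from here. Its top is 1 mm below the pack's head; the buttons (65 to 91 mm above the bench) are free on both sides. Lift the pack 50 mm to clear it.
- board_top (a point): Centre of the upper face of the fixed plain plywood ware board, 160 by 160 mm, 18 mm above the bench. Empty.
- cradle_seat (a point): Middle of the floor of the empty fixed plywood cradle, 8 mm above the bench: the pack's underside goes here, pack x along cradle x, either way. Stem well 48 (x) by 42 (y) mm, walls 26 mm high above this floor (outer end faces at x = 30 and -30 mm). Cheeks 60 mm long, inner faces at y = 36 and -36 mm, 80 mm high, leave no room for fingers at the buttons; the x ends are open.
- pack_b_center (a point): Centre of another pack of the same shape, standing in a like cradle (92 mm wide in y, 88 mm tall over the cheeks, pack top 98 mm above the bench). Leave it.
- pack_c_center (a point): The third such pack, in the third cradle. Leave it.
- pot: Open earthenware pot, 100 mm across and 115 mm tall, standing on a turntable 140 mm across whose top is 46 mm above the bench (pot rim 161 mm above it); origin centre of its underside. Leave it.
- slip_bottle: White squeeze bottle with cap, 52 mm across, 160 mm tall; origin centre of its underside. Leave it.
- oxide_bottle: Small brown bottle, 40 mm across, 130 mm tall, between the pot and the cradles; origin centre of its underside. Leave it.
- glaze_jar: Amber jar with a dark lid, 64 mm across, 90 mm tall; origin centre of its underside. Leave it.
- brush_pot: White pot with brushes, 74 mm across, 100 mm tall (brushes up to 200 mm); origin centre of its underside. Leave it.
- mallet: Wooden mallet lying behind the cradles, 200 mm long along its x; origin at its underside. Leave it.
Mind the look-alikes: they are no part of the job. What is shaped like the part that bears board_top but red is not meant.

How it is judged:
On the way, in this order (a step that is already met when the one before it is completed fails the run):
1. both side buttons are squeezed in together (each at least 3.5 mm) while the pack is still down in the charger (value of joint each of pack_left, pack_right above 0.0035 m and z of pack_center in the frame of charger_well below 0.055 m), for 0.05 s.
2. the pack stands upright and still on the ware board, let go (x of pack_center in the frame of board_top between -0.08 and 0.08 m and y of pack_center in the frame of board_top between -0.08 and 0.08 m and z of pack_center in the frame of board_top between 0.04 and 0.05 m and angle between pack_center's own z axis and vertical below 0.1 rad and contact force between the fingers and pack below 0.1 N and linear speed of pack below 0.03 m/s), for 0.15 s.
At the end, for the whole second after the job is handed in: The pack rests, let go and still, stem down in the empty cradle: within 7 mm of its middle, 3 mm of full depth, tilt under 4.5 degrees, turned at most 11 degrees from the cradle (either way round), buttons out; every bystander is within 20 mm of where it was (horizontal distance between pack_center and cradle_seat below 0.007 m and z of pack_center in the frame of cradle_seat between 0.042 and 0.048 m and angle between pack_center's own z axis and vertical below 0.08 rad and angle between the x axis of pack_center and the x axis of cradle_seat, either way round below 0.2 rad and linear speed of pack below 0.02 m/s and contact force between the arm and pack below 0.1 N and value of joint each of pack_left, pack_right below 0.0015 m and distance of each of pack_b_center, pack_c_center, pot, slip_bottle, oxide_bottle, glaze_jar, brush_pot, mallet from where it was at the start of the episode below 0.02 m); the robot touches nothing.
It fails at once if another pack is moved more than 20 mm or tipped (distance of any of pack_b_center, pack_c_center from where it was at the start of the episode above 0.02 m or angle between any of pack_b_center, pack_c_center's own z axis and vertical above 0.2 rad).
It fails at once if the pot, a bottle, a jar, the brush pot or the mallet is moved more than 20 mm or tipped (distance of any of pot, slip_bottle, oxide_bottle, glaze_jar, brush_pot, mallet from where it was at the start of the episode above 0.02 m or angle between any of pot, slip_bottle, oxide_bottle, glaze_jar, brush_pot's own z axis and vertical above 0.2 rad).
It fails at once if the pack is dropped: it falls free, untouched by the fingers, faster than 0.45 m/s (a fall of about 10 mm) (contact force between the fingers and pack below 0.05 N and linear speed of pack above 0.45 m/s).
It also fails if it takes over 64 s, if anything falls off the work surface, if the arm or the gripper's body presses on something with over 40 N, if the wrist force passes 120 N, or if a joint passes its speed limit or range.

## Working session

There is one attempt and no reset: what is moved stays moved. The work goes in short steps, Python scripts to look and compute and a tool call to move; the robot and the scene stay as the last step left them, time stands still between calls to the robot, and variables do not carry over. Pictures are saved under pics/ and viewed, at most 12 in all, crops included, and the job is handed in when it is done.

Besides the shell and the picture viewer there is one more tool, called after "Request:" as a command line: name --argument value ..., lists and objects as JSON in quotes. jog_arm: Moves the arm, as the interface text tells. Shift numbers are shares of 0.4 m and turn numbers shares of 2 pi rad, none past 1 either way. Its arguments: {"type":"object","properties":{"commands":{"type":"array"},"fingers":{"type":"number"},"squeeze":{"type":"number"}},"required":["commands"]}

```bash
mkdir -p pics; cat > h.py <<'E'
import numpy as np, cv2
from plant import arm, eyes
def cam(n):
    c=eyes.read_camera(n); R=cv2.Rodrigues(np.array(c["rvec"],float))[0]; t=np.array(c["tvec"],float).ravel()
    return c["img"],c,R,t
def ray(c,R,t,u,v,z):
    d=R.T@np.array([(u-c["cx"])/c["fx"],(v-c["cy"])/c["fy"],1.]); o=-R.T@t
    return o+d*(z-o[2])/d[2]
def proj(c,R,t,P):
    p=(R@np.atleast_2d(P).T).T+t
    return np.c_[c["fx"]*p[:,0]/p[:,2]+c["cx"],c["fy"]*p[:,1]/p[:,2]+c["cy"]]
E
python3 - <<'E'
from h import *
o=arm.get_obs(); print(o)
for n in("side","top"):
    i,c,R,t=cam(n); cv2.imwrite(f"pics/{n}0.png",i); print(n,c["fx"],c["cx"],c["cy"],-R.T@t); print(R)
E
```

```text
{'clock': 0.0, 'q': array([ 9.54497208e-01,  2.07453824e-01,  1.54298642e+00, -3.38879849e-05,
        1.39350534e+00, -1.50540605e-01]), 'qvel': array([-0.00122816,  0.00063266,  0.00176906, -0.00089121, -0.00048676,
       -0.00178236]), 'joint_efforts': array([ 1.15648207e-03, -3.83028424e+01, -2.91602987e+01, -9.22793515e-05,
        1.03119752e-02, -2.48546314e-05]), 'tcp_pos': array([0.25781971, 0.51309086, 0.23009117]), 'eef_rot': array([[-8.93483662e-01,  4.49093720e-01, -1.33281544e-03],
       [ 4.49095584e-01,  8.93481615e-01, -1.93932190e-03],
       [ 3.19908806e-04, -2.33131396e-03, -9.99997231e-01]]), 'contact_force': array([ 0.16613647, -0.06664934,  0.21391069]), 'moment': array([ 0.05545504, -0.0296642 , -0.01852208]), 'grip_force': 0.0, 'opening': 0.08563762758053489}
side 440.6805358117812 329.86830848845665 235.90446444331286 [ 0.34690531 -0.91918443  0.70710694]
[[ 0.99123241 -0.13178201 -0.00958206]
 [-0.08242577 -0.56004701 -0.82435025]
 [ 0.10326813  0.8179125  -0.56599898]]
top 541.2106119167076 317.22760589392135 251.25432163106754 [0.38518058 0.01654284 1.25362838]
[[-0.00437925 -0.99975979  0.02147532]
 [-0.99803724  0.0030281  -0.06255003]
 [ 0.06246997 -0.02170709 -0.99781076]]
```

View pics/top0.png

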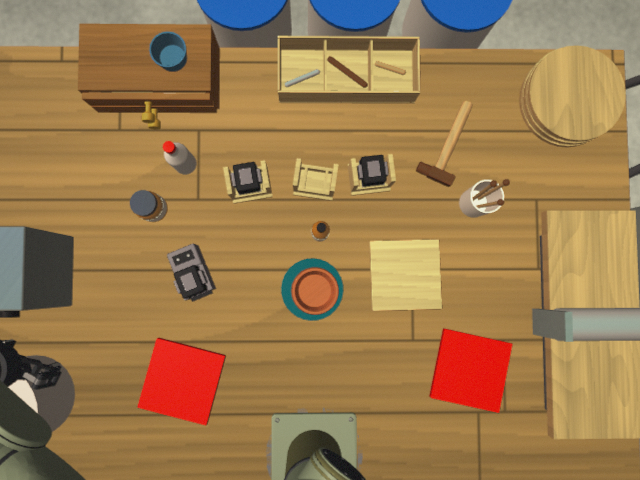

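View pics/side0.png

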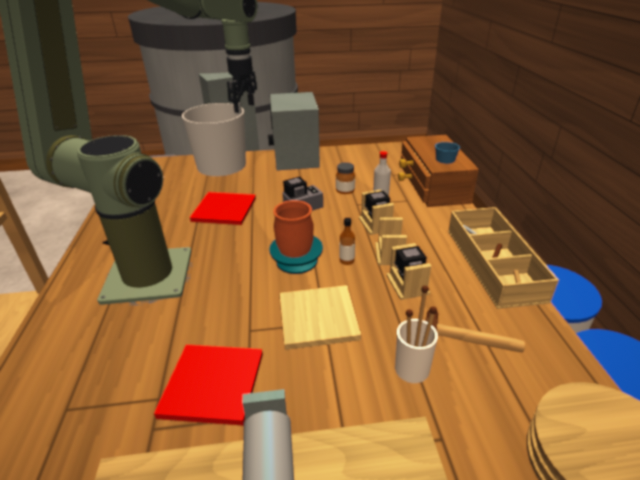

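Top view: charger with pack at about (190,272), pale plywood board (405,275), the empty cradle (316,179) between packs at (246,178) and (373,170), oxide bottle (320,230), pot (313,290). The side view agrees. Now zooming in on charger and cradle.

```bash
python3 - <<'E'
from h import *
i,c,R,t=cam("top")
a=cv2.resize(i[230:310,150:230],None,fx=5,fy=5,interpolation=cv2.INTER_CUBIC)
b=cv2.resize(i[140:220,276:356],None,fx=5,fy=5,interpolation=cv2.INTER_CUBIC)
cv2.imwrite("pics/z1.png",np.hstack([a,b]))
# board
hsv=cv2.cvtColor(i,cv2.COLOR_BGR2HSV); print("board hsv",hsv[275,405],"wood",hsv[330,405],"cr",hsv[165,316],"charger",hsv[250,180],hsv[283,190])
m=cv2.inRange(hsv,np.array(hsv[275,405]).astype(int)-[4,40,35],np.array(hsv[275,405]).astype(int)+[4,40,35])
m[:232]=0;m[318:]=0;m[:,:362]=0;m[:,450:]=0
r=cv2.minAreaRect(max(cv2.findContours(m,0,1)[0],key=cv2.contourArea)); print(r)
P=np.array([ray(c,R,t,*p,.018) for p in cv2.boxPoints(r)]); print(P.round(4),P.mean(0),[np.linalg.norm(P[k]-P[k-1]) for k in range(4)])
E
```

```text
board hsv [ 23 113 217] wood [ 18 147 174] cr [ 19 130 178] charger [  9  33 146] [  9  34 144]
((405.43389892578125, 274.1875915527344), (70.08568572998047, 71.22807312011719), 88.36341857910156)
[[ 0.4877 -0.129   0.018 ]
 [ 0.4919 -0.2933  0.018 ]
 [ 0.3313 -0.2949  0.018 ]
 [ 0.3276 -0.1319  0.018 ]] [ 0.40963129 -0.21227043  0.018     ] [np.float64(0.160100131692632), np.float64(0.16443907867738297), np.float64(0.1606060815685817), np.float64(0.16311687771823405)]
```

View pics/z1.png

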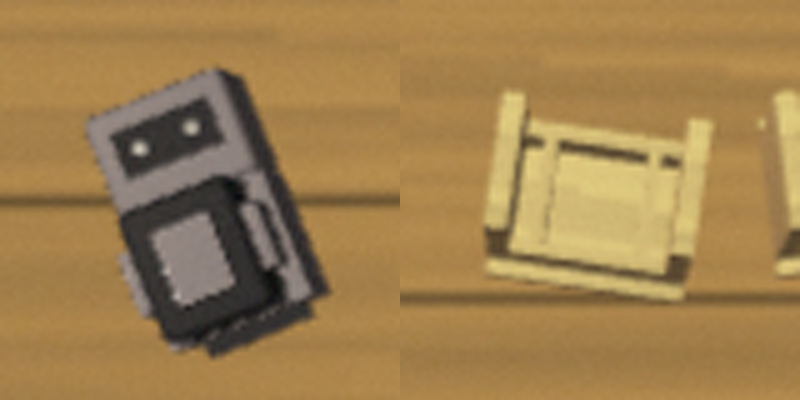

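```bash
python3 - <<'E'
from h import *
i,c,R,t=cam("top")
def A(L,z,ox,oy): return np.array([ray(c,R,t,ox+(x+.5)/5-.5,oy+(y+.5)/5-.5,z) for x,y in L])
f=A([(88,122),(217,70),(302,300)],.054,150,230)
print("charger far",f.round(4),np.linalg.norm(f[0]-f[1]),np.linalg.norm(f[1]-f[2]))
y=(f[0]-f[1]);ang=np.arctan2(y[1],y[0])-np.pi/2;x=np.array([np.cos(ang),np.sin(ang)])
x2=(f[1]-f[2]);print("yaw",ang,np.arctan2(x2[1],x2[0]),"well",(f[0]+f[1])[:2]/2-.08*x)
l=A([(150,232),(208,212),(236,285),(182,305)],.1,150,230);print("label",l.mean(0)); d=(l[0]-l[3]+l[1]-l[2]);print(np.arctan2(d[1],d[0]))
h=A([(120,212),(232,176),(282,305),(175,340)],.1,150,230);print("head",h.mean(0)); d=(h[0]-h[3]+h[1]-h[2]);print(np.arctan2(d[1],d[0]),[np.linalg.norm(h[k]-h[k-1]) for k in range(4)])
q=A([(102,92),(313,122),(290,256),(84,226)],.088,276,140);print("cradle",q.mean(0),[np.linalg.norm(q[k]-q[k-1]) for k in range(4)]); d=(q[0]-q[3]+q[1]-q[2]);print(np.arctan2(d[1],d[0]))
d=q[0]-q[1]+q[3]-q[2];print(np.arctan2(d[1],d[0])-np.pi/2)
# head dark mask both views not needed; side check of cradle and pack
s,c2,R2,t2=cam("side")
w=(f[0]+f[1])[:2]/2-.08*x
for p in ([*w,.1],[*q.mean(0)[:2],.034],[*q.mean(0)[:2],.008]): 
    u=proj(c2,R2,t2,p)[0];print(u)
P=[proj(c2,R2,t2,[*w,.1])[0],proj(c2,R2,t2,[*q.mean(0)[:2],.034])[0]]
ims=[]
for p in P:
    a=int(p[0])-40;b=int(p[1])-40;z=cv2.resize(s[b:b+80,a:a+80],None,fx=5,fy=5,interpolation=cv2.INTER_CUBIC);cv2.circle(z,(int((p[0]-a+.5)*5),int((p[1]-b+.5)*5)),3,(0,0,255),-1);print(a,b);ims.append(z)
cv2.imwrite("pics/z2.png",np.hstack(ims))
E
```

```text
charger far [[0.4552 0.3217 0.054 ]
 [0.4781 0.2653 0.054 ]
 [0.3764 0.227  0.054 ]] 0.06091552918134204 0.10865969487614355
yaw 0.3848698890993658 0.35991884028069204 well [0.39250501 0.26347649]
label [0.39448511 0.26464667 0.1       ]
0.3969933110559768
head [0.39460391 0.26116547 0.1       ]
0.3948134226637754 [np.float64(0.059169701995230736), np.float64(0.04946350004989451), np.float64(0.058831719428276766), np.float64(0.04721973362509868)]
cradle [ 0.62590678 -0.00483606  0.088     ] [np.float64(0.05952501658149849), np.float64(0.09295472140481863), np.float64(0.059920723167312104), np.float64(0.0904965034390236)]
-0.15426971974571685
-0.14444720200963124
[294.75297774 180.42414106]
[391.73101528 243.44205887]
[391.04813647 251.40395463]
254 140
351 203
```

View pics/z2.png

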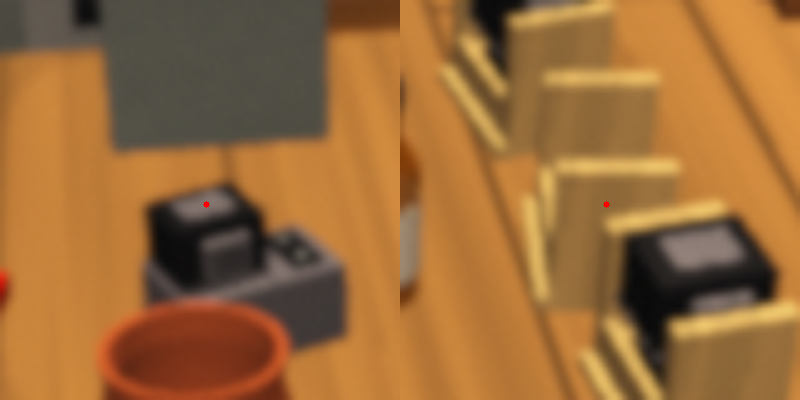

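The red dots land on the pack's label centre and in the middle of the empty cradle, so the two views agree. Pack at about (0.394, 0.263), yaw 0.39; cradle (0.626, -0.005), yaw -0.15. Computing the first move.

```bash
cat >> h.py <<'E'
from scipy.spatial.transform import Rotation as Ro
def plan(p,yaw):   # yaw = angle of tool y in world
    o=arm.get_obs(); R=np.array(o["eef_rot"]); y=np.array([np.cos(yaw),np.sin(yaw),0]); z=np.array([0,0,-1.])
    T=np.c_[np.cross(y,z),y,z]; e=R.T@(np.array(p)-o["tcp_pos"])
    print("dp",(e/.4).round(4),"rot",(Ro.from_matrix(R.T@T).as_rotvec()/2/np.pi).round(4),"mm",np.linalg.norm(e)*1e3,"t",o["clock"],"tcp",o["tcp_pos"].round(4),"q",o["q"].round(2))
E
python3 -c "
from h import *
plan([.394,.263,.18],.39+np.pi/2)"
```

```text
dp [-0.5849 -0.4067  0.1272] rot [-1.000e-04 -1.000e-04 -1.362e-01] mm 289.45058045881103 t 0.25 tcp [0.2581 0.5135 0.2307] q [ 0.95  0.21  1.54 -0.    1.39 -0.15]
```

Request:
jog_arm --commands '[{"dp": [-0.585, -0.407, 0.127], "rot": [0, 0, -0.136]}, {"dp": [-0.585, -0.407, 0.127], "rot": [0, 0, -0.136]}, {"dp": [-0.585, -0.407, 0.127], "rot": [0, 0, -0.136]}, {"dp": [-0.585, -0.407, 0.127], "rot": [0, 0, -0.136]}, {"dp": [-0.585, -0.407, 0.127], "rot": [0, 0, -0.136]}, {"dp": [-0.585, -0.407, 0.127], "rot": [0, 0, -0.136]}, {"dp": [-0.585, -0.407, 0.127], "rot": [0, 0, -0.136]}, {"dp": [-0.585, -0.407, 0.127], "rot": [0, 0, -0.136]}]' --fingers 0 --squeeze 40

```text
clock: 1.25
tcp_pos: [0.3939, 0.2643, 0.1808]
eef_rot: [[-0.925, -0.38, 0.0], [-0.38, 0.925, 0.001], [-0.001, 0.001, -1.0]]
contact_force: [0.5, 0.4, 0.4]
opening: 0.0852
grip_force: 0.0
```

```bash
python3 -c "
from h import *
plan([.394,.263,.06],.39+np.pi/2)
i,c,R,t=cam('top');a=cv2.resize(i[210:310,130:250],None,fx=5,fy=5,interpolation=cv2.INTER_CUBIC)
j,c,R,t=cam('side');b=j[130:230,240:360];b=cv2.resize(b,None,fx=5,fy=5,interpolation=cv2.INTER_CUBIC);cv2.imwrite('pics/a.png',cv2.resize(np.hstack([a,b]),(800,333)))"
```

```text
dp [ 0.0012 -0.0033  0.302 ] rot [ 0.0001  0.0001 -0.0001] mm 120.81740341960679 t 1.25 tcp [0.3939 0.2643 0.1808] q [ 0.41  0.04  1.84  0.    1.26 -1.55]
```

View pics/a.png

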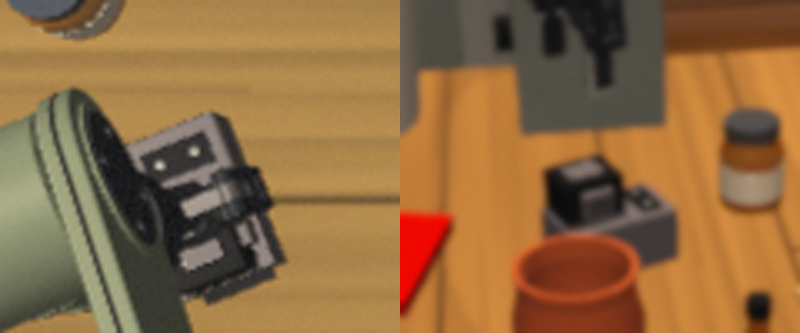

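The gripper stands above the pack, aligned with it (the forward shift in the top picture is height parallax). Descending.

Request:
jog_arm --commands '[{"dp": [0.001, -0.003, 0.1], "rot": [0, 0, 0]}, {"dp": [0.001, -0.003, 0.18], "rot": [0, 0, 0]}, {"dp": [0.001, -0.003, 0.23], "rot": [0, 0, 0]}, {"dp": [0.001, -0.003, 0.27], "rot": [0, 0, 0]}, {"dp": [0.001, -0.003, 0.302], "rot": [0, 0, 0]}, {"dp": [0.001, -0.003, 0.302], "rot": [0, 0, 0]}, {"dp": [0.001, -0.003, 0.302], "rot": [0, 0, 0]}]'

```text
clock: 2.22
tcp_pos: [0.395, 0.2623, 0.0603]
eef_rot: [[-0.925, -0.379, 0.001], [-0.379, 0.925, 0.001], [-0.001, 0.0, -1.0]]
contact_force: [0.8, -0.3, -0.6]
opening: 0.0852
grip_force: 0.0
```

```bash
python3 -c "
from h import *
plan([.394,.263,.06],.39+np.pi/2)
i,c,R,t=cam('top');a=cv2.resize(i[210:310,130:250],None,fx=5,fy=5,interpolation=cv2.INTER_CUBIC)
j,c,R,t=cam('side');b=j[130:230,240:360];b=cv2.resize(b,None,fx=5,fy=5,interpolation=cv2.INTER_CUBIC);cv2.imwrite('pics/b.png',cv2.resize(np.hstack([a,b]),(800,333)))"
```

```text
dp [0.0015 0.0026 0.0008] rot [ 0.      0.0002 -0.0002] mm 1.2440441685881978 t 2.225 tcp [0.395  0.2623 0.0603] q [ 0.4   0.22  1.93  0.    0.99 -1.56]
```

View pics/b.png

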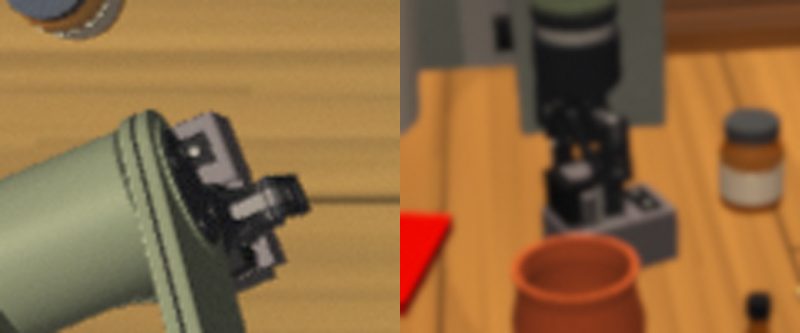

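The fingers straddle the head at button height above the charger, no contact. Closing.

Request:
jog_arm --commands '[{"dp": [0, 0, 0], "rot": [0, 0, 0]}, {"dp": [0, 0, 0], "rot": [0, 0, 0]}, {"dp": [0, 0, 0], "rot": [0, 0, 0]}, {"dp": [0, 0, 0], "rot": [0, 0, 0]}, {"dp": [0, 0, 0], "rot": [0, 0, 0]}, {"dp": [0, 0, 0], "rot": [0, 0, 0]}, {"dp": [0, 0, 0], "rot": [0, 0, 0]}, {"dp": [0, 0, 0], "rot": [0, 0, 0]}]' --fingers 255 --squeeze 40

```text
clock: 3.32
tcp_pos: [0.395, 0.264, 0.0618]
eef_rot: [[-0.926, -0.378, 0.001], [-0.378, 0.926, 0.004], [-0.003, 0.003, -1.0]]
contact_force: [-4.5, 4.1, 10.5]
opening: 0.0503
grip_force: 41.8
```

Request:
jog_arm --commands '[{"dp": [0, 0, -0.005], "rot": [0, 0, 0]}, {"dp": [0, 0, -0.01], "rot": [0, 0, 0]}, {"dp": [0, 0, -0.015], "rot": [0, 0, 0]}, {"dp": [0, 0, -0.015], "rot": [0, 0, 0]}]'

```text
clock: 3.82
tcp_pos: [0.3936, 0.2622, 0.0652]
eef_rot: [[-0.926, -0.379, -0.001], [-0.379, 0.926, 0.001], [0.001, 0.001, -1.0]]
contact_force: [-2.3, 5.7, -5.5]
opening: 0.0499
grip_force: 42.6
```

```bash
python3 -c "
from h import *
plan([.394,.263,.06],.39+np.pi/2);o=arm.get_obs();print(o['contact_force'],o['moment'],o['opening'],o['grip_force'])
i,c,R,t=cam('top');a=cv2.resize(i[210:310,130:250],None,fx=5,fy=5,interpolation=cv2.INTER_CUBIC)
j,c,R,t=cam('side');b=j[150:210,260:332];b=cv2.resize(b,(600,500),interpolation=cv2.INTER_CUBIC);cv2.imwrite('pics/c.png',cv2.resize(np.hstack([a,b]),(800,333)))"
```

```text
dp [-0.0016  0.0016  0.013 ] rot [ 0.0002 -0.0002 -0.0003] mm 5.282449633186773 t 3.825 tcp [0.3936 0.2622 0.0652] q [ 0.4   0.21  1.93  0.    1.01 -1.56]
[-2.30023571  5.72129026 -5.48245934] [1.07222827 0.08723664 0.00935219] 0.049909578382634684 42.59532988071442
```

View pics/c.png

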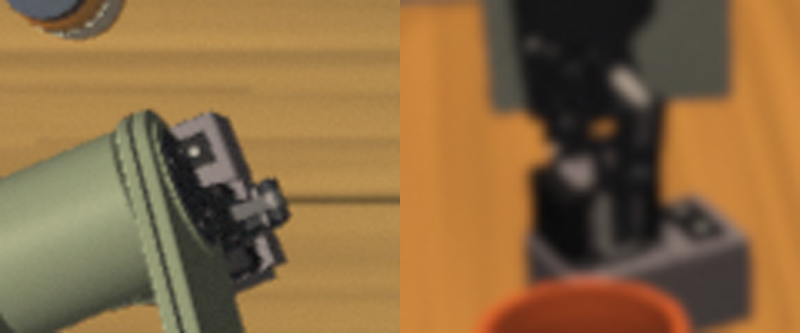

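The finger is on the right button (apparent offset is the finger's thickness seen obliquely). Lifting the rest slowly, then fast.

Request:
jog_arm --commands '[{"dp": [0, 0, -0.02], "rot": [0, 0, 0]}, {"dp": [0, 0, -0.045], "rot": [0, 0, 0]}, {"dp": [0, 0, -0.07], "rot": [0, 0, 0]}, {"dp": [0, 0, -0.1], "rot": [0, 0, 0]}, {"dp": [0, 0, -0.15], "rot": [0, 0, 0]}, {"dp": [0, 0, -0.22], "rot": [0, 0, 0]}, {"dp": [0, 0, -0.3], "rot": [0, 0, 0]}, {"dp": [0, 0, -0.38], "rot": [0, 0, 0]}, {"dp": [0, 0, -0.46], "rot": [0, 0, 0]}, {"dp": [0, 0, -0.52], "rot": [0, 0, 0]}, {"dp": [0, 0, -0.52], "rot": [0, 0, 0]}]'

```text
clock: 5.3
tcp_pos: [0.3958, 0.2616, 0.2767]
eef_rot: [[-0.926, -0.379, 0.006], [-0.379, 0.926, 0.0], [-0.006, -0.002, -1.0]]
contact_force: [0.3, 0.1, -3.6]
opening: 0.05
grip_force: 44.1
```

```bash
python3 -c "
from h import *
plan([.41,-.212,.27],1.42);o=arm.get_obs();print(o['contact_force'],o['moment'],o['opening'],o['grip_force'])
j,c,R,t=cam('side');print(proj(c,R,t,o['tcp_pos']))
u,v=proj(c,R,t,o['tcp_pos'])[0].astype(int);b=j[v-50:v+50,u-65:u+65];b=cv2.resize(b,(650,500),interpolation=cv2.INTER_CUBIC);cv2.imwrite('pics/d.png',b)"
```

```text
dp [ 0.4154 -1.1093  0.0163] rot [-0.      0.0009  0.0858] mm 473.8644556539902 t 5.3 tcp [0.3958 0.2616 0.2767] q [ 0.4  -0.05  1.72 -0.    1.46 -1.56]
[ 0.30394344  0.11250445 -3.63969672] [ 0.01206861  0.03520226 -0.0049178 ] 0.04999646023920814 44.09209158271551
[[292.48858271 123.23602315]]
```

View pics/d.png

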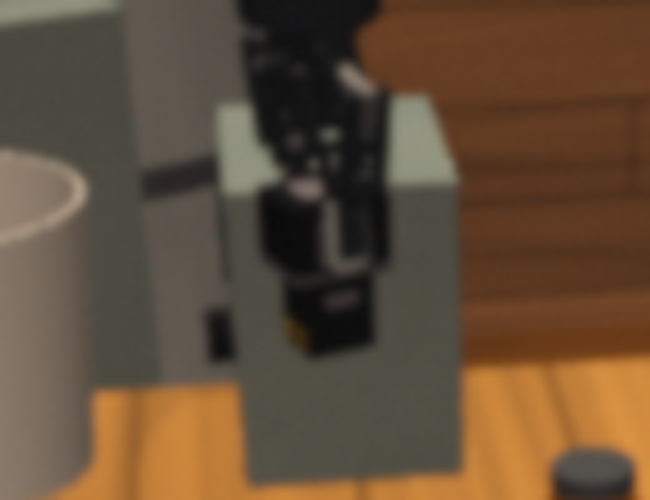

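The pack hangs from the buttons, upright and clear of the charger (weight 3.6 N). Carrying it to the board in two calls.

Request:
jog_arm --commands '[{"dp": [0.02, -0.06, 0], "rot": [0, 0, 0.01]}, {"dp": [0.06, -0.15, 0], "rot": [0, 0, 0.03]}, {"dp": [0.1, -0.27, 0], "rot": [0, 0, 0.05]}, {"dp": [0.145, -0.39, 0], "rot": [0, 0, 0.07]}, {"dp": [0.19, -0.51, 0], "rot": [0, 0, 0.086]}, {"dp": [0.235, -0.63, 0], "rot": [0, 0, 0.086]}, {"dp": [0.28, -0.75, 0], "rot": [0, 0, 0.086]}, {"dp": [0.32, -0.86, 0], "rot": [0, 0, 0.086]}, {"dp": [0.35, -0.94, 0], "rot": [0, 0, 0.086]}, {"dp": [0.36, -0.97, 0], "rot": [0, 0, 0.086]}, {"dp": [0.36, -0.97, 0], "rot": [0, 0, 0.086]}]'

```text
clock: 6.72
tcp_pos: [0.4073, -0.1516, 0.2725]
eef_rot: [[-0.988, 0.152, -0.002], [0.152, 0.988, 0.002], [0.003, 0.001, -1.0]]
contact_force: [1.0, 0.8, -3.3]
opening: 0.0497
grip_force: 44.0
```

```bash
python3 -c "
from h import *
plan([.41,-.212,.09],1.42)"
```

```text
dp [-0.0309 -0.1489  0.4559] rot [ 0.0002 -0.0004 -0.0004] mm 192.25321729684848 t 6.725 tcp [ 0.4073 -0.1516  0.2725] q [-0.56 -0.13  1.81  0.    1.47 -1.97]
```

Request:
jog_arm --commands '[{"dp": [-0.015, -0.07, 0.03], "rot": [0, 0, 0]}, {"dp": [-0.031, -0.149, 0.1], "rot": [0, 0, 0]}, {"dp": [-0.031, -0.149, 0.18], "rot": [0, 0, 0]}, {"dp": [-0.031, -0.149, 0.26], "rot": [0, 0, 0]}, {"dp": [-0.031, -0.149, 0.33], "rot": [0, 0, 0]}, {"dp": [-0.031, -0.149, 0.39], "rot": [0, 0, 0]}, {"dp": [-0.031, -0.149, 0.43], "rot": [0, 0, 0]}, {"dp": [-0.031, -0.149, 0.455], "rot": [0, 0, 0]}, {"dp": [-0.031, -0.149, 0.465], "rot": [0, 0, 0]}, {"dp": [-0.031, -0.149, 0.475], "rot": [0, 0, 0]}, {"dp": [-0.031, -0.149, 0.475], "rot": [0, 0, 0]}, {"dp": [-0.031, -0.149, 0.475], "rot": [0, 0, 0]}]'

```text
clock: 8.22
tcp_pos: [0.4117, -0.2129, 0.0842]
eef_rot: [[-0.989, 0.151, 0.001], [0.151, 0.989, -0.001], [-0.001, -0.001, -1.0]]
contact_force: [0.2, -0.4, -3.0]
opening: 0.0504
grip_force: 44.0
```

Expected contact at TCP z of about 0.069; lowering in 2 mm steps watching the force.

Request:
jog_arm --commands '[{"dp": [0, 0, 0.01], "rot": [0, 0, 0]}, {"dp": [0, 0, 0.02], "rot": [0, 0, 0]}, {"dp": [0, 0, 0.03], "rot": [0, 0, 0]}, {"dp": [0, 0, 0.03], "rot": [0, 0, 0]}, {"dp": [0, 0, 0.03], "rot": [0, 0, 0]}]'

```text
clock: 8.85
tcp_pos: [0.4114, -0.2125, 0.0716]
eef_rot: [[-0.989, 0.151, -0.0], [0.151, 0.989, 0.0], [0.0, 0.0, -1.0]]
contact_force: [-0.2, 0.6, -2.4]
opening: 0.05
grip_force: 44.0
```

Request:
jog_arm --commands '[{"dp": [0, 0, 0.004], "rot": [0, 0, 0]}, {"dp": [0, 0, 0.004], "rot": [0, 0, 0]}]'

```text
clock: 9.1
tcp_pos: [0.4113, -0.2125, 0.07]
eef_rot: [[-0.989, 0.151, -0.0], [0.151, 0.989, 0.0], [0.0, 0.0, -1.0]]
contact_force: [0.4, -0.1, -2.4]
opening: 0.0498
grip_force: 44.0
```

Request:
jog_arm --commands '[{"dp": [0, 0, 0.003], "rot": [0, 0, 0]}, {"dp": [0, 0, 0.003], "rot": [0, 0, 0]}]'

```text
clock: 9.35
tcp_pos: [0.4115, -0.2126, 0.0699]
eef_rot: [[-0.989, 0.151, -0.0], [0.151, 0.989, -0.0], [0.0, -0.0, -1.0]]
contact_force: [-2.0, 3.1, 5.8]
opening: 0.0497
grip_force: 44.8
```

Contact at TCP 0.070 as predicted. Releasing.

Request:
jog_arm --commands '[{"dp": [0, 0, 0], "rot": [0, 0, 0]}, {"dp": [0, 0, 0], "rot": [0, 0, 0]}, {"dp": [0, 0, 0], "rot": [0, 0, 0]}, {"dp": [0, 0, 0], "rot": [0, 0, 0]}, {"dp": [0, 0, 0], "rot": [0, 0, 0]}, {"dp": [0, 0, 0], "rot": [0, 0, 0]}, {"dp": [0, 0, 0], "rot": [0, 0, 0]}, {"dp": [0, 0, 0], "rot": [0, 0, 0]}]' --fingers 0

```text
clock: 10.35
tcp_pos: [0.4113, -0.2125, 0.0689]
eef_rot: [[-0.989, 0.151, -0.0], [0.151, 0.989, 0.0], [0.0, 0.0, -1.0]]
contact_force: [-0.3, -1.2, 1.0]
opening: 0.0853
grip_force: 0.0
```

Request:
jog_arm --commands '[{"dp": [0, 0, -0.04], "rot": [0, 0, 0]}, {"dp": [0, 0, -0.1], "rot": [0, 0, 0]}, {"dp": [0, 0, -0.2], "rot": [0, 0, 0]}, {"dp": [0, 0, -0.3], "rot": [0, 0, 0]}, {"dp": [0, 0, -0.35], "rot": [0, 0, 0]}, {"dp": [0, 0, -0.35], "rot": [0, 0, 0]}]'

```text
clock: 11.1
tcp_pos: [0.4128, -0.2136, 0.212]
eef_rot: [[-0.989, 0.151, 0.005], [0.151, 0.989, -0.004], [-0.006, -0.003, -1.0]]
contact_force: [0.5, -0.5, 0.8]
opening: 0.0856
grip_force: 0.0
```

```bash
python3 -c "
from h import *
plan([.4115,-.2126,.2],-.15)
j,c,R,t=cam('side');q=proj(c,R,t,[.4115,-.2126,.108])[0];print(q)
u,v=q.astype(int);b=j[v-50:v+50,u-65:u+65].copy();b=cv2.resize(b,(400,308),interpolation=cv2.INTER_CUBIC)
i,c,R,t=cam('top');q=proj(c,R,t,[.4115,-.2126,.108])[0];print(q)
u,v=q.astype(int);a=cv2.resize(i[v-50:v+50,u-65:u+65],(400,308),interpolation=cv2.INTER_CUBIC);cv2.imwrite('pics/e.png',np.hstack([a,b]))"
```

```text
dp [0.0037 0.002  0.0299] rot [0.0003 0.0011 0.2497] mm 12.086208368501858 t 11.1 tcp [ 0.4128 -0.2136  0.212 ] q [-0.66 -0.02  1.83 -0.    1.33 -2.08]
[318.73017579 280.19213461]
[413.42957123 272.29453001]
```

View pics/e.png

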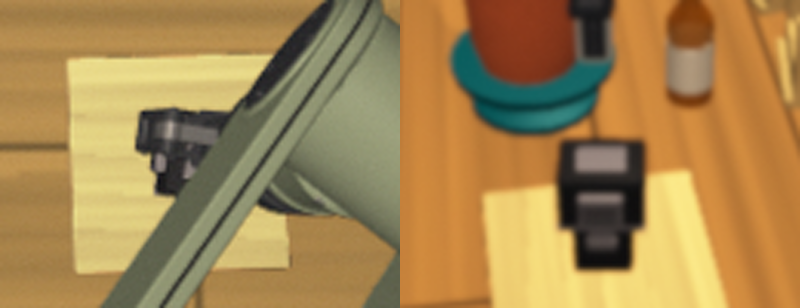

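The pack stands upright on the board by itself; its label is where expected, and the gripper is clear above it. Turning the tool a quarter turn, then descending across the ends.

Request:
jog_arm --commands '[{"dp": [0.004, 0.002, 0.03], "rot": [0, 0, 0.025]}, {"dp": [0.004, 0.002, 0.03], "rot": [0, 0, 0.05]}, {"dp": [0.004, 0.002, 0.03], "rot": [0, 0, 0.075]}, {"dp": [0.004, 0.002, 0.03], "rot": [0, 0, 0.1]}, {"dp": [0.004, 0.002, 0.03], "rot": [0, 0, 0.125]}, {"dp": [0.004, 0.002, 0.03], "rot": [0, 0, 0.15]}, {"dp": [0.004, 0.002, 0.03], "rot": [0, 0, 0.175]}, {"dp": [0.004, 0.002, 0.03], "rot": [0, 0, 0.2]}, {"dp": [0.004, 0.002, 0.03], "rot": [0, 0, 0.225]}, {"dp": [0.004, 0.002, 0.03], "rot": [0, 0, 0.25]}, {"dp": [0.004, 0.002, 0.03], "rot": [0, 0, 0.25]}, {"dp": [0.004, 0.002, 0.03], "rot": [0, 0, 0.25]}]'

```text
clock: 12.7
tcp_pos: [0.4094, -0.2111, 0.196]
eef_rot: [[0.149, 0.989, -0.001], [0.989, -0.149, 0.001], [0.001, -0.002, -1.0]]
contact_force: [-0.0, -0.4, 0.2]
opening: 0.0856
grip_force: 0.0
```

```bash
python3 -c "
from h import *
plan([.4115,-.2126,.07],-.151)
j,c,R,t=cam('side');q=proj(c,R,t,[.4115,-.2126,.108])[0];u,v=q.astype(int)
w=j[v-14:v+14,u-16:u+16].astype(int);g=w.sum(2)/3
# label: grey rows near top of dark head
m=((g>90)&(g<190)&(np.ptp(w,axis=2)<35)).astype(np.uint8)
n,l,s,ce=cv2.connectedComponentsWithStats(m)
for k in range(1,n):
    if s[k,4]>8: print(s[k],ray(c,R,t,ce[k][0]+u-16,ce[k][1]+v-14,.108).round(4))"
```

```text
dp [-0.0032  0.0063  0.315 ] rot [-0.0003 -0.0001  0.0002] mm 126.01957475063774 t 12.7 tcp [ 0.4094 -0.2111  0.196 ] q [-0.66 -0.01  1.85 -0.    1.3  -0.51]
[  8  11  17   9 144] [ 0.4097 -0.2154  0.108 ]
[10 27 12  1 12] [ 0.4046 -0.2519  0.108 ]
```

Request:
jog_arm --commands '[{"dp": [-0.003, 0.006, 0.08], "rot": [0, 0, 0]}, {"dp": [-0.003, 0.006, 0.16], "rot": [0, 0, 0]}, {"dp": [-0.003, 0.006, 0.22], "rot": [0, 0, 0]}, {"dp": [-0.003, 0.006, 0.27], "rot": [0, 0, 0]}, {"dp": [-0.003, 0.006, 0.3], "rot": [0, 0, 0]}, {"dp": [-0.003, 0.006, 0.315], "rot": [0, 0, 0]}, {"dp": [-0.003, 0.006, 0.315], "rot": [0, 0, 0]}, {"dp": [-0.003, 0.006, 0.315], "rot": [0, 0, 0]}]'

```text
clock: 13.75
tcp_pos: [0.4127, -0.2135, 0.0716]
eef_rot: [[0.151, 0.989, 0.001], [0.989, -0.151, -0.001], [-0.001, 0.001, -1.0]]
contact_force: [0.2, 0.6, 0.3]
opening: 0.0858
grip_force: 0.0
```

```bash
python3 -c "
from h import *
plan([.4115,-.2126,.07],-.151)"
```

```text
dp [ 0.0018 -0.0033  0.0041] rot [ 0.0002  0.0001 -0.0001] mm 2.218309794499823 t 13.75 tcp [ 0.4127 -0.2135  0.0716] q [-0.66  0.18  1.95 -0.    1.02 -0.51]
```

Request:
jog_arm --commands '[{"dp": [0.002, -0.003, 0.003], "rot": [0, 0, 0]}, {"dp": [0.002, -0.003, 0.003], "rot": [0, 0, 0]}]'

```text
clock: 14.0
tcp_pos: [0.411, -0.212, 0.0699]
eef_rot: [[0.151, 0.989, 0.0], [0.989, -0.151, -0.0], [-0.0, 0.0, -1.0]]
contact_force: [0.1, 0.8, -0.1]
opening: 0.0855
grip_force: 0.0
```

Request:
jog_arm --commands '[{"dp": [0, 0, 0], "rot": [0, 0, 0]}, {"dp": [0, 0, 0], "rot": [0, 0, 0]}, {"dp": [0, 0, 0], "rot": [0, 0, 0]}, {"dp": [0, 0, 0], "rot": [0, 0, 0]}, {"dp": [0, 0, 0], "rot": [0, 0, 0]}, {"dp": [0, 0, 0], "rot": [0, 0, 0]}, {"dp": [0, 0, 0], "rot": [0, 0, 0]}]' --fingers 255 --squeeze 40

```text
clock: 14.88
tcp_pos: [0.4114, -0.2123, 0.07]
eef_rot: [[0.151, 0.989, 0.001], [0.989, -0.151, -0.0], [-0.0, 0.001, -1.0]]
contact_force: [0.6, -0.3, 4.4]
opening: 0.0599
grip_force: 44.0
```

Request:
jog_arm --commands '[{"dp": [0, 0, -0.01], "rot": [0, 0, 0]}, {"dp": [0, 0, -0.04], "rot": [0, 0, 0]}, {"dp": [0, 0, -0.1], "rot": [0, 0, 0]}, {"dp": [0, 0, -0.18], "rot": [0, 0, 0]}, {"dp": [0, 0, -0.27], "rot": [0, 0, 0]}, {"dp": [0, 0, -0.36], "rot": [0, 0, 0]}, {"dp": [0, 0, -0.45], "rot": [0, 0, 0]}, {"dp": [0, 0, -0.5], "rot": [0, 0, 0]}, {"dp": [0, 0, -0.5], "rot": [0, 0, 0]}, {"dp": [0, 0, -0.5], "rot": [0, 0, 0]}]'

```text
clock: 16.12
tcp_pos: [0.4102, -0.2114, 0.2684]
eef_rot: [[0.151, 0.989, -0.002], [0.989, -0.151, 0.002], [0.001, -0.002, -1.0]]
contact_force: [-0.3, -0.8, -2.8]
opening: 0.0595
grip_force: 44.1
```

```bash
python3 -c "
from h import *
plan([.626,-.005,.27],-.15)"
```

```text
dp [ 0.5917  0.4554 -0.0044] rot [-0.0004 -0.0002 -0.0003] mm 298.6522634885467 t 16.125 tcp [ 0.4102 -0.2114  0.2684] q [-0.66 -0.07  1.76 -0.    1.46 -0.51]
```

Opening reads 60 mm, as the plain ends require, and the pack is lifted. Carrying over the cradle.

Request:
jog_arm --commands '[{"dp": [0.03, 0.02, 0], "rot": [0, 0, 0]}, {"dp": [0.1, 0.07, 0], "rot": [0, 0, 0]}, {"dp": [0.19, 0.14, 0], "rot": [0, 0, 0]}, {"dp": [0.28, 0.21, 0], "rot": [0, 0, 0]}, {"dp": [0.37, 0.28, 0], "rot": [0, 0, 0]}, {"dp": [0.45, 0.345, 0], "rot": [0, 0, 0]}, {"dp": [0.52, 0.4, 0], "rot": [0, 0, 0]}, {"dp": [0.57, 0.44, 0], "rot": [0, 0, 0]}, {"dp": [0.592, 0.455, 0], "rot": [0, 0, 0]}, {"dp": [0.592, 0.455, 0], "rot": [0, 0, 0]}, {"dp": [0.592, 0.455, 0], "rot": [0, 0, 0]}]'

```text
clock: 17.5
tcp_pos: [0.626, -0.006, 0.2693]
eef_rot: [[0.152, 0.988, -0.001], [0.988, -0.152, -0.0], [-0.0, -0.001, -1.0]]
contact_force: [0.2, -0.7, -2.9]
opening: 0.0594
grip_force: 44.1
```

```bash
python3 -c "
from h import *
plan([.626,-.005,.12],-.15)"
```

```text
dp [2.500e-03 1.000e-04 3.732e-01] rot [-0.0002  0.0001 -0.0004] mm 149.29864371007668 t 17.5 tcp [ 0.626  -0.006   0.2693] q [-0.15  0.29  1.36 -0.    1.49  0.  ]
```

Request:
jog_arm --commands '[{"dp": [0.002, 0, 0.06], "rot": [0, 0, 0]}, {"dp": [0.002, 0, 0.13], "rot": [0, 0, 0]}, {"dp": [0.002, 0, 0.2], "rot": [0, 0, 0]}, {"dp": [0.002, 0, 0.26], "rot": [0, 0, 0]}, {"dp": [0.002, 0, 0.31], "rot": [0, 0, 0]}, {"dp": [0.002, 0, 0.35], "rot": [0, 0, 0]}, {"dp": [0.002, 0, 0.37], "rot": [0, 0, 0]}, {"dp": [0.002, 0, 0.37], "rot": [0, 0, 0]}]'

```text
clock: 18.5
tcp_pos: [0.6266, -0.0047, 0.1213]
eef_rot: [[0.151, 0.989, -0.001], [0.989, -0.151, 0.0], [-0.0, -0.001, -1.0]]
contact_force: [-0.1, -0.4, -2.8]
opening: 0.0598
grip_force: 44.2
```

```bash
python3 -c "
from h import *
plan([.626,-.005,.09],-.15)
j,c,R,t=cam('side');P=np.array(arm.get_obs()['tcp_pos']);q=proj(c,R,t,P)[0]
u,v=q.astype(int);print(u,v);b=cv2.resize(j[v-30:v+35,u-32:u+33],(400,400),interpolation=cv2.INTER_CUBIC)
i,c,R,t=cam('top');q=proj(c,R,t,P)[0]
u,v=q.astype(int);print(u,v);a=cv2.resize(i[v-32:v+33,u-32:u+33],(400,400),interpolation=cv2.INTER_CUBIC);cv2.imwrite('pics/f.png',np.hstack([a,b]))"
```

```text
dp [-0.001  -0.0014  0.0783] rot [-0.0001  0.     -0.0003] mm 31.3226752968626 t 18.5 tcp [ 0.6266 -0.0047  0.1213] q [-0.15  0.42  1.51 -0.    1.22  0.01]
394 214
315 170
```

View pics/f.png

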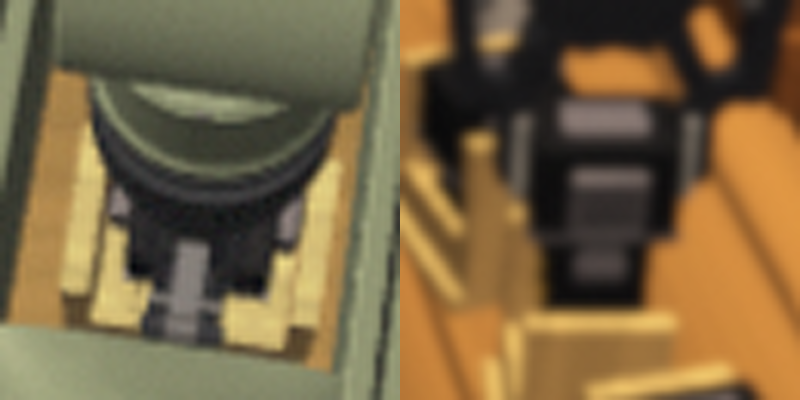

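Top half: buttons lie evenly between the two cheeks (gaps about 13 and 12 zoomed px). Side half: stem bottom centre at about (595,305), near cheek top centre (599,322). Checking that offset along cradle x.

```bash
python3 -c "
from h import *
j,c,R,t=cam('side')
k=65/400;f=lambda X,Y:((X-400+.5)*k-.5+362,(Y+.5)*k-.5+184)
a=-.15;x=np.array([np.cos(a),np.sin(a),0]);y=np.array([-np.sin(a),np.cos(a),0])
P=np.array([.6266,-.0047,0]);C=np.array([.626,-.005,0])
S=P-.018*y;S[2]=.069;print('stem bottom edge',proj(c,R,t,[S-.021*x,S+.021*x]),f(548,305),f(642,305))
for off,n in((.046,'outer'),(.036,'inner')):
  K=C-off*y;K[2]=.088;print(n,proj(c,R,t,[K-.03*x,K+.03*x]))
print(f(520,330),f(678,327),f(530,316),f(675,318))
h=[ray(c,R,t,*f(X,305),.069) for X in(548,642)];print(np.mean(h,0),S)
h=[ray(c,R,t,*f(X,Y),.088) for X,Y in((520,330),(678,327))];print(np.mean(h,0),C-.046*y)
"
```

```text
stem bottom edge [[385.37567835 236.28044185]
 [401.89893993 236.31686228]] (385.63125, 233.14375) (400.90625, 233.14375)
outer [[382.9663617  236.44794596]
 [407.31260952 236.50180141]]
inner [[382.63931786 234.1717067 ]
 [406.80224329 234.22265196]]
(381.08125, 237.20625) (406.75625, 236.71875) (382.70625, 234.93125) (406.26875, 235.25625)
[ 0.62655283 -0.00839696  0.069     ] [ 0.62391011 -0.02249788  0.069     ]
[ 0.61564377 -0.05211518  0.088     ] [ 0.61912585 -0.05048347  0.        ]
```

Offsets agree within about 1 mm, within the 3 mm play. Lowering.

Request:
jog_arm --commands '[{"dp": [-0.001, -0.002, 0.02], "rot": [0, 0, 0]}, {"dp": [-0.001, -0.002, 0.04], "rot": [0, 0, 0]}, {"dp": [-0.001, -0.002, 0.06], "rot": [0, 0, 0]}, {"dp": [-0.001, -0.002, 0.075], "rot": [0, 0, 0]}, {"dp": [-0.001, -0.002, 0.085], "rot": [0, 0, 0]}, {"dp": [-0.001, -0.002, 0.095], "rot": [0, 0, 0]}, {"dp": [-0.001, -0.002, 0.105], "rot": [0, 0, 0]}, {"dp": [-0.001, -0.002, 0.105], "rot": [0, 0, 0]}]'

```text
clock: 19.65
tcp_pos: [0.6257, -0.0049, 0.0793]
eef_rot: [[0.151, 0.989, -0.001], [0.989, -0.151, 0.0], [-0.0, -0.001, -1.0]]
contact_force: [0.3, 0.5, -2.1]
opening: 0.0595
grip_force: 44.2
```

Bottom at about 27 mm: the stem is inside the well mouth with no contact force. Continuing.

Request:
jog_arm --commands '[{"dp": [0, 0, 0.01], "rot": [0, 0, 0]}, {"dp": [0, 0, 0.02], "rot": [0, 0, 0]}, {"dp": [0, 0, 0.03], "rot": [0, 0, 0]}, {"dp": [0, 0, 0.037], "rot": [0, 0, 0]}, {"dp": [0, 0, 0.042], "rot": [0, 0, 0]}, {"dp": [0, 0, 0.042], "rot": [0, 0, 0]}, {"dp": [0, 0, 0.042], "rot": [0, 0, 0]}]'

```text
clock: 20.52
tcp_pos: [0.6261, -0.0049, 0.063]
eef_rot: [[0.151, 0.989, 0.0], [0.989, -0.151, -0.0], [-0.0, 0.0, -1.0]]
contact_force: [-0.4, -0.0, -3.2]
opening: 0.0599
grip_force: 44.2
```

Request:
jog_arm --commands '[{"dp": [0, 0, 0.003], "rot": [0, 0, 0]}, {"dp": [0, 0, 0.004], "rot": [0, 0, 0]}, {"dp": [0, 0, 0.004], "rot": [0, 0, 0]}]'

```text
clock: 20.9
tcp_pos: [0.6259, -0.005, 0.0612]
eef_rot: [[0.151, 0.989, -0.0], [0.989, -0.151, -0.0], [-0.0, -0.0, -1.0]]
contact_force: [0.3, -0.8, -2.9]
opening: 0.0597
grip_force: 44.2
```

Request:
jog_arm --commands '[{"dp": [0, 0, 0.002], "rot": [0, 0, 0]}, {"dp": [0, 0, 0.0025], "rot": [0, 0, 0]}, {"dp": [0, 0, 0.0025], "rot": [0, 0, 0]}]'

```text
clock: 21.28
tcp_pos: [0.6259, -0.0049, 0.0602]
eef_rot: [[0.151, 0.989, -0.0], [0.989, -0.151, 0.0], [-0.0, -0.0, -1.0]]
contact_force: [-1.4, 0.5, -2.7]
opening: 0.0596
grip_force: 44.2
```

Request:
jog_arm --commands '[{"dp": [0, 0, 0.002], "rot": [0, 0, 0]}, {"dp": [0, 0, 0.002], "rot": [0, 0, 0]}]'

```text
clock: 21.52
tcp_pos: [0.626, -0.0049, 0.06]
eef_rot: [[0.151, 0.989, 0.0], [0.989, -0.151, -0.0], [-0.0, 0.0, -1.0]]
contact_force: [-1.6, -0.6, 1.9]
opening: 0.0594
grip_force: 44.5
```

Contact at TCP 0.060, exactly full depth (8 + 52 mm). Releasing and withdrawing.

Request:
jog_arm --commands '[{"dp": [0, 0, 0], "rot": [0, 0, 0]}, {"dp": [0, 0, 0], "rot": [0, 0, 0]}, {"dp": [0, 0, 0], "rot": [0, 0, 0]}, {"dp": [0, 0, 0], "rot": [0, 0, 0]}, {"dp": [0, 0, 0], "rot": [0, 0, 0]}, {"dp": [0, 0, 0], "rot": [0, 0, 0]}, {"dp": [0, 0, 0], "rot": [0, 0, 0]}]' --fingers 0

```text
clock: 22.4
tcp_pos: [0.626, -0.0049, 0.0595]
eef_rot: [[0.151, 0.989, 0.0], [0.989, -0.151, -0.0], [-0.0, 0.0, -1.0]]
contact_force: [0.7, -0.2, -0.1]
opening: 0.0858
grip_force: 0.0
```

Request:
jog_arm --commands '[{"dp": [0, 0, -0.03], "rot": [0, 0, 0]}, {"dp": [0, 0, -0.08], "rot": [0, 0, 0]}, {"dp": [0, 0, -0.16], "rot": [0, 0, 0]}, {"dp": [0, 0, -0.28], "rot": [0, 0, 0]}, {"dp": [0, 0, -0.4], "rot": [0, 0, 0]}, {"dp": [0, 0, -0.5], "rot": [0, 0, 0]}, {"dp": [-0.1, -0.4, -0.5], "rot": [0, 0, 0]}, {"dp": [-0.1, -0.4, -0.5], "rot": [0, 0, 0]}, {"dp": [-0.1, -0.4, -0.5], "rot": [0, 0, 0]}, {"dp": [-0.1, -0.4, -0.5], "rot": [0, 0, 0]}, {"dp": [-0.1, -0.4, -0.5], "rot": [0, 0, 0]}]'

```text
clock: 23.78
tcp_pos: [0.4629, -0.0205, 0.2613]
eef_rot: [[0.151, 0.989, 0.004], [0.989, -0.151, -0.001], [-0.0, 0.004, -1.0]]
contact_force: [0.1, -0.4, -0.7]
opening: 0.0853
grip_force: 0.0
```

```bash
python3 -c "
from h import *
j,c,R,t=cam('side')
k=cv2.resize(j[195:300,350:440],(343,400),interpolation=cv2.INTER_CUBIC)
i,c,R,t=cam('top');a=cv2.resize(i[130:220,216:406],(457,217),interpolation=cv2.INTER_CUBIC);a=cv2.copyMakeBorder(a,0,183,0,0,0)
cv2.imwrite('pics/g.png',np.hstack([a,k]));print(arm.get_obs()['clock'],arm.get_obs()['tcp_pos'])"
```

```text
23.875 [ 0.46316563 -0.02044506  0.26052305]
```

View pics/g.png

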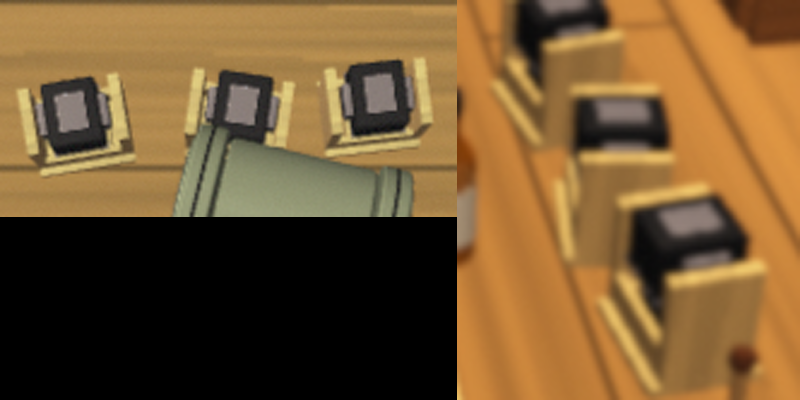

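The pack sits level and centred in the middle cradle (label at about (240,103)) at the same height as its neighbours, buttons out, and neither neighbour has moved. Handing in.

```bash
python3 -c "
from plant import arm
print(arm.sign_off())"
```

```text
the job is handed in; nothing more can be done
None
```

The pack was lifted out of the charger by its two buttons, stood on the ware board and let go, then gripped across its plain ends and set fully home in the empty cradle; I handed the job in at about 24 s, and no verdict came back.

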